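Close the test fixture's cover and hold it shut

ROBOT

A 6-joint arm with a two-finger parallel gripper is mounted at the origin on the work surface. World frame = base frame: x ahead of the robot, y to its left, z up, the work surface at z = 0. Lengths are in m, angles in rad, forces in N, time in s.
With the tool pointing down it reaches from about 0.35 to 0.85 m from the base axis. Payload 8.1 kg.
Tool frame: the origin (TCP) lies midway between the tips of the shut fingers; the grasp point (between the pads) lies 19 mm behind it; z points along the fingers, y is the line along which they close (so a half turn about z gives the same grasp; the last joint's range is limited). The gripper opens to 93 mm and grips with 3 to 60 N. Pads are 15 mm wide; open, the fingers measure 128 mm over their backs; the gripper's body (75 mm by 188 mm) begins 65 mm behind the grasp point.
Start: joints at [-1.415, 0.13, 1.488, -0, 1.523, -0.085], TCP at [0.143, -0.583, 0.219] pointing down, gripper open.
Joint ranges: [-2.96, 2.96], [-0.89, 2.26], [0.02, 2.5], [-1.34, 4.48], [0, 2.73], [-2.66, 2.66]. Speed limits (rad/s): [2.39, 2.39, 2.79, 3.14, 3.14, 3.14].

INTERFACE

Orientations are given as a rotation vector (axis times angle).
In Python, from plant import robot, cams gives the robot as it stands. The module is installed in compiled form; this text tells all that it offers.
- The arm moves only by the tool play_rows, never from a script. Its arguments are lists of equal length, an entry for each row: "slide": the shift along the tool's x, y, z scaled (see below), a list of three; "twist": the turn, a rotation vector about the tool's x, y, z scaled (see below), a list of three. A call has exactly 8 rows; each row shifts and turns the commanded pose from where the row before left it, along the tool's axes as they then stand; what a row does not reach is not made up. The controller multiplies each number of a shift by 25 cm and each number of a turn by 60 degrees. A row lasts 1/10 s, in which the tool goes at most 50 mm and 8.59 degrees, less where a joint would pass 70% of its speed; a pose out of reach is approached as far as the arm can. A call with a number of a shift or a turn outside -1 to 1 is refused whole. A call with a gripper value outside its range is refused whole. "fingers" is the closure, from -1 (fully open) to 1 (shut), set as the call begins (left out, the last holds). The fingers move at their own pace and stop on an object; "force" is the grip in N (left out, the last holds). Time passes only in rows, so rows that do not move let the fingers close, or fill a call up. It gives the time, the measured TCP pose, the force, the opening and the grip force at its end, in the units of the state.
- robot.read_state(): the state, without advancing time (a new reading comes with each control period).
- cams.read_camera(name): name is "side" or "top" or "wrist"; returns (picture, depth): 480x640x3 uint8, red, green, blue; 480x640 float32, m along the optical axis (not along the pixel's ray), 0 where there is no reading.
- cams.get_calibration(name): a dict with "fx", "fy", "cx", "cy" (pixels), "world_from_camera" (4x4, takes a point from camera to world coordinates). Camera axes: x right, y down, z forward; pixel columns grow to the right and rows downward; lengths in m; the calibration is good to about 2 mm. A picture is of the moment at which its call begins: read the wrist's pose just before it. get_calibration takes no time and is no camera call; for the wrist camera it gives the pose at the moment of the call.
- robot.close_job(): hands the job in; it is judged then, once.
The state is a dict: "t": time; "q": joint angles; "dq": joint speeds; "joint_torque": joint torques, N m; "tool_pos": TCP position; "orientation": TCP orientation; "force": force on the tool from outside, world axes, zero at the start; "wrist_torque": the same for the moment, N m; "opening": finger opening in m; "gripper_force": force on a finger pad.
Only numpy, scipy, OpenCV 4.12 (cv2) and the standard library are available. Lean on these libraries where they do the work, as an engineer would, in place of code of your own. Each camera call takes 0.05 s, during which the arm holds its last target. There are 200 camera calls.

TASK

Lift the little screw pail off the clear cover of the test fixture and hang it by its bail on the hook, keeping it upright. Then turn the cover's quarter-turn knob clockwise until the slot on its top lines up with the black index lines, and after that press the cover fully down, flush with the frame, and finish while still holding it pressed: the cover is sprung and rises again if you let go. Leave the mouse, the screwdriver and the parts tray where they are.

Things in the scene. Friction and masses are not known exactly. Their poses are not given: they have to be found in the camera images.
- fixture: Fixed aluminium housing 150 (x) x 220 (y) x 70 mm high, clear cover in its open top. Origin: centre of its underside, z up. Frame 12 mm wide, top at 70 mm. Knob axis at (0, -60) mm here; the pail starts on the cover's +y half. Black index lines run along this x axis through the knob's axis, on the cover at both sides of the knob and on the frame.
- panel: Clear cover, 122 (x) x 192 (y) x 8 mm; origin: centre of its underside, axes as the fixture's. Sprung: let go, its top stands 8 mm proud of the frame, 78 mm above the bench. Slides only straight down: starts at about 3 N, flush at about 10 N. With the knob out of line its cross bar below stops it after about 2 mm; in line (within about 0.15 rad) the bar enters a slot.
- cover_slide (a joint): How far the cover is pressed, m: 0 = let go, 8 mm proud; 0.008 = fully down, flush, on a hard stop.
- press_spot (a point): Point on the cover's top face, (0, 45) mm from the cover's centre: the middle of the bare half, where the pail stood, good for pressing. Axes as the fixture's. It goes down with the cover.
- knob (a joint): Angle of the quarter-turn knob, rad, growing clockwise seen from above. 0 = bar across (along the fixture's y), 1.571 = bar and its top slot in line with the index lines (along the fixture's x). Starts at 0.2 to 0.75; hard stops at 0 and 2.1, so it can be turned too far. Stiff (0.05 N m), stays where it is left.
- knob_grip (a point): Point on the knob's axis, 28 mm above the cover's top, inside its bar grip. Bar 42 mm long, 14 mm wide (grip across this), 32 mm high, top 10 mm above this point, on a round flange 42 mm across, 6 mm thick. Axes turn with the knob: y along the bar, z up. A light slot line runs along the bar's top.
- pail: Loose pail of screws, 80 to 160 g: cup 44 mm across, 45 mm high; rigid strap bail over it. Origin: centre of underside, z up. Two upright straps at y = +-23.5 mm (3 mm thick, 10 wide along x), 50 mm over the outsides, up to z = 97 mm, joined by a shallow roof, top 104 mm, underside about 100. Opening 44 x 53 mm. Grip across both straps (along y) at about z = 82 so the roof stays free for the hook.
- bail_top (a point): Middle of the pail's bail, at z = 100 mm over the pail's origin, at the underside of the roof; axes as the pail's.
- hook: Fixed steel hook stand; origin at bench level, z up. Foot 110 x 90 x 12 mm centred at x = 10 mm; 12 mm post at x = 50 mm, 204 mm high. From its top an 8 mm round prong runs along -x, axis at z = 200 mm, to x = -40 mm; its tip then turns up to z = 218 mm, ending at x = -56 mm. The bail passes over the tip from the -x side, pail's x axis along the hook's x (either way round).
- hook_seat (a point): Top of the prong at its middle, (-10, 0, 204) mm in the hook's frame: where the bail should hang. Axes as the hook's.
- mouse: Black computer mouse, 95 x 58 x 32 mm, loose on the bench. Leave alone.
- screwdriver: Screwdriver about 200 mm long lying on the bench, loose. Leave alone.
- tray: Clear parts tray with compartments, 100 x 180 x 30 mm, loose on the bench. Leave alone.
There are look-alikes about, which are no part of the job. Leave any purple or red look-alike of the hook alone.

How it is judged:
On the way, in this order (a step that is already met when the one before it is completed fails the run):
1. the pail hangs by its bail on the hook, let go (distance between bail_top and hook_seat below 0.04 m and contact force between pail and hook above 0.3 N and contact force between pail and the fingers below 0.05 N and height (world z) of pail above 0.08 m and angle between pail's own z axis and vertical below 0.45 rad and linear speed of pail below 0.08 m/s), for 0.2 s.
2. the knob is turned in line with the index lines, the cover still up (value of joint knob between 1.37 and 1.77 rad and value of joint cover_slide below 0.004 m), for 0.2 s.
At the end, for the whole second after the job is handed in: The robot's fingers hold the cover pressed within 1.5 mm of its stop with more than 3 N; the knob is within 0.2 rad of the index lines; the pail hangs still on the hook by its bail, untouched by the fingers, its bail within 40 mm of the middle of the prong, tilted less than 0.45 rad (all of step 1 and value of joint knob between 1.37 and 1.77 rad and value of joint cover_slide above 0.0065 m and contact force between the fingers and panel above 3 N); the arm keeps its last pose, push and grip.
It fails at once if the pail is tipped by more than 0.7 rad (angle between pail's own z axis and vertical above 0.7 rad).
It fails at once if the mouse is pushed more than 30 mm (distance of mouse from where it was at the start of the episode above 0.03 m).
It fails at once if the screwdriver is pushed more than 30 mm (distance of screwdriver from where it was at the start of the episode above 0.03 m).
It fails at once if the tray is pushed more than 30 mm (distance of tray from where it was at the start of the episode above 0.03 m).
It also fails if it takes over 72 s, if anything falls off the work surface, if the arm or the gripper's body presses on something with over 40 N, if the wrist force passes 120 N, or if a joint passes its speed limit or range.

## Working session

There is one attempt and no reset: what is moved stays moved. The work goes in short steps, Python scripts to look and compute and a tool call to move; the robot and the scene stay as the last step left them, time stands still between calls to the robot, and variables do not carry over. Pictures are saved under pics/ and viewed, at most 10 in all, crops included, and the job is handed in when it is done.

Besides the shell and the picture viewer there is one more tool, called after ">>>" as name(argument=value, ...) on one line, values as JSON. play_rows: Moves the arm, as the interface text tells. Shifts and turns lie within -1 to 1; 1 stands for 25 cm of shift or 60 degrees of turn. Its arguments: {"type":"object","properties":{"slide":{"type":"array"},"twist":{"type":"array"},"fingers":{"type":"number"},"force":{"type":"number"}},"required":["slide","twist"]}

```bash
mkdir -p pics
cat > h.py <<'E'
import numpy as np,cv2
from plant import robot,cams
from scipy.spatial.transform import Rotation as R
def snap(n,f):
    c=cams.get_calibration(n); p,d=cams.read_camera(n)
    cv2.imwrite(f'pics/{f}.png',p[:,:,::-1]); np.savez(f'pics/{f}.npz',p=p,d=d,T=c['world_from_camera'],k=[c['fx'],c['fy'],c['cx'],c['cy']])
def ld(f): return np.load(f'pics/{f}.npz')
def ray(z,u,v):
    fx,fy,cx,cy=z['k'];T=z['T'];return T[:3,3],T[:3,:3]@np.array([(u-cx)/fx,(v-cy)/fy,1])
def plane(z,u,v,h):
    o,d=ray(z,u,v);return o+d*(h-o[2])/d[2]
def pt(z,u,v):
    o,d=ray(z,u,v);return o+d*z['d'][int(v),int(u)]
def cloud(z):
    fx,fy,cx,cy=z['k'];T=z['T'];v,u=np.mgrid[:480,:640];d=z['d']
    P=np.stack([(u-cx)/fx*d,(v-cy)/fy*d,d],-1);return P@T[:3,:3].T+T[:3,3]
E
python3 - <<'E'
from h import *
snap('top','t0');snap('side','s0')
for n in ('t0','s0'):
    print(ld(n)['T'].round(3),ld(n)['k'])
print(robot.read_state())
E
```

```text
[[ 0.028 -0.985  0.169  0.4  ]
 [-0.999 -0.03  -0.01  -0.059]
 [ 0.015 -0.169 -0.985  0.946]
 [ 0.     0.     0.     1.   ]] [461.14909899 461.14909899 315.73177701 238.84825016]
[[-0.966 -0.133  0.221  0.327]
 [-0.257  0.56  -0.788  0.667]
 [-0.018 -0.818 -0.575  0.692]
 [ 0.     0.     0.     1.   ]] [461.98258245 461.98258245 318.26007735 244.75987622]
{'t': 0.1, 'q': array([-1.41539975e+00,  1.31086269e-01,  1.48915549e+00,  7.93841975e-06,
        1.52298624e+00, -8.54297157e-02]), 'dq': array([-3.08819613e-04, -1.33957411e-03, -3.79995765e-03, -7.97815311e-05,
       -1.66705505e-04, -2.28334685e-03]), 'joint_torque': array([ 4.76992609e-04, -5.61341500e+01, -4.93094909e+01,  7.70650199e-02,
        2.91880203e-02, -4.37589779e-05]), 'tool_pos': array([ 0.14303239, -0.58218507,  0.21770014]), 'orientation': array([-3.11722196e+00, -3.77178601e-01,  7.73591457e-05]), 'force': array([-0.09595125,  0.3648026 ,  0.00886187]), 'wrist_torque': array([0.02735796, 0.0468305 , 0.02636147]), 'gripper_force': 0.0, 'opening': 0.09297860032673178}
```

View pics/t0.png

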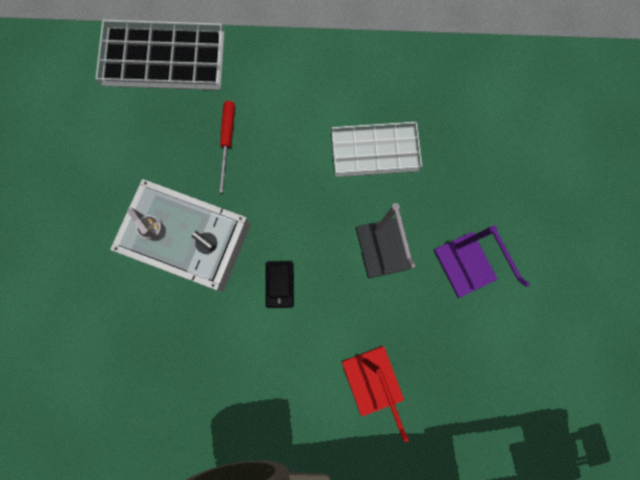

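View pics/s0.png

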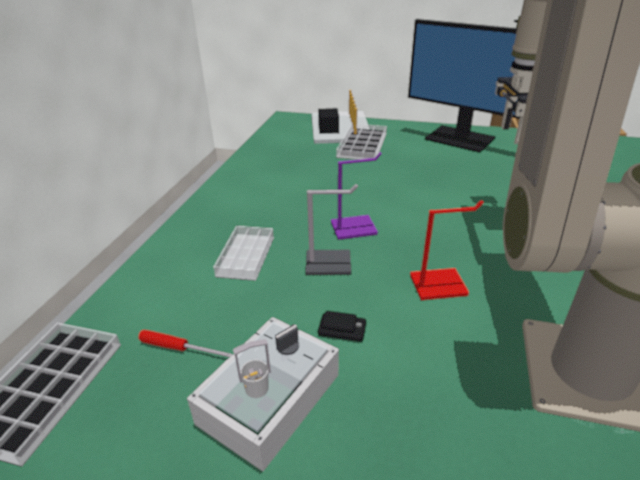

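Top view: the pail is at (148,228), the knob at (205,241), and the fixture corners are near (145,181), (246,216), (218,290) and (112,249). There are three hook candidates: grey (385,240), purple (468,262) and red (375,385). The grey steel one fits, since the task excludes purple and red. The mouse is at (280,284). I'll confirm in one enlarged crop and measure.

Run:
```python
from h import *
a=cv2.imread('pics/t0.png');
A=cv2.resize(a[170:300,100:260],(0,0),fx=2.5,fy=2.5,interpolation=cv2.INTER_CUBIC)
B=cv2.resize(a[190:290,340:440],(325,325),interpolation=cv2.INTER_CUBIC)
s=cv2.imread('pics/s0.png')
C=cv2.resize(s[310:470,180:350],(0,0),fx=1.6,fy=1.6);D=cv2.resize(s[170:290,290:400],(0,0),fx=2,fy=2)
M=np.zeros((600,800,3),np.uint8);M[:325,:400]=A;M[:325,400:725]=B;M[330:330+C.shape[0],:C.shape[1]]=C;M[330:330+D.shape[0],400:400+D.shape[1]]=D
cv2.imwrite('pics/crop0.png',M)
for n in('t0','s0'):
    z=ld(n);P=cloud(z)
    if n=='t0':
        for r in ((170,300,100,260),):
            Q=P[r[0]:r[1],r[2]:r[3]].reshape(-1,3)
            q=Q[(abs(Q[:,2]-.07)<.006)]; print(len(q),np.histogram(Q[:,2],bins=np.arange(0,.2,.01)))
            m=q[:,:2].astype(np.float32);print(cv2.minAreaRect(m))
            w=Q[Q[:,2]>.09];print(len(w))
        H=P[190:290,340:440].reshape(-1,3);h=H[H[:,2]>.17];print(len(h),h[np.argsort(h[:,0])][::8].round(3))
    for u,v in ((145,181),(246,216),(218,290),(112,249)) if n=='t0' else (): print(plane(z,u,v,.07).round(4))
```

```text
4050 (array([2468,  142,   71,   87,   87,   91, 1863, 5604,  329,   49,  165,
        269,   76,   23,   23,   17,   17,  175,   15]), array([0.  , 0.01, 0.02, 0.03, 0.04, 0.05, 0.06, 0.07, 0.08, 0.09, 0.1 ,
       0.11, 0.12, 0.13, 0.14, 0.15, 0.16, 0.17, 0.18, 0.19]))
((0.5553874969482422, 0.19672131538391113), (0.22067534923553467, 0.15020400285720825), 71.21047973632812)
898
389 [[ 0.4   -0.059  0.946]
 [ 0.4   -0.059  0.946]
 [ 0.4   -0.059  0.946]
 [ 0.4   -0.059  0.946]
 [ 0.488 -0.224  0.217]
 [ 0.49  -0.219  0.212]
 [ 0.493 -0.223  0.215]
 [ 0.495 -0.218  0.209]
 [ 0.498 -0.217  0.201]
 [ 0.501 -0.223  0.204]
 [ 0.503 -0.216  0.198]
 [ 0.506 -0.215  0.201]
 [ 0.509 -0.218  0.204]
 [ 0.511 -0.218  0.202]
 [ 0.514 -0.215  0.204]
 [ 0.516 -0.219  0.2  ]
 [ 0.519 -0.214  0.201]
 [ 0.522 -0.213  0.205]
 [ 0.524 -0.212  0.201]
 [ 0.527 -0.211  0.204]
 [ 0.529 -0.21   0.202]
 [ 0.532 -0.209  0.201]
 [ 0.534 -0.21   0.201]
 [ 0.537 -0.208  0.204]
 [ 0.539 -0.214  0.201]
 [ 0.542 -0.207  0.204]
 [ 0.545 -0.213  0.198]
 [ 0.547 -0.21   0.202]
 [ 0.55  -0.206  0.205]
 [ 0.552 -0.205  0.202]
 [ 0.555 -0.205  0.203]
 [ 0.558 -0.209  0.2  ]
 [ 0.56  -0.203  0.203]
 [ 0.564 -0.202  0.204]
 [ 0.566 -0.201  0.199]
 [ 0.569 -0.204  0.203]
 [ 0.571 -0.199  0.201]
 [ 0.574 -0.202  0.202]
 [ 0.577 -0.198  0.204]
 [ 0.58  -0.196  0.2  ]
 [ 0.582 -0.197  0.205]
 [ 0.582 -0.2    0.203]
 [ 0.583 -0.2    0.206]
 [ 0.584 -0.199  0.202]
 [ 0.586 -0.194  0.202]
 [ 0.587 -0.192  0.184]
 [ 0.588 -0.192  0.185]
 [ 0.59  -0.196  0.201]
 [ 0.591 -0.194  0.2  ]]
[0.6555 0.2689 0.07  ]
[0.5917 0.068  0.07  ]
[0.4475 0.1129 0.07  ]
[0.5193 0.3193 0.07  ]
```

View pics/crop0.png

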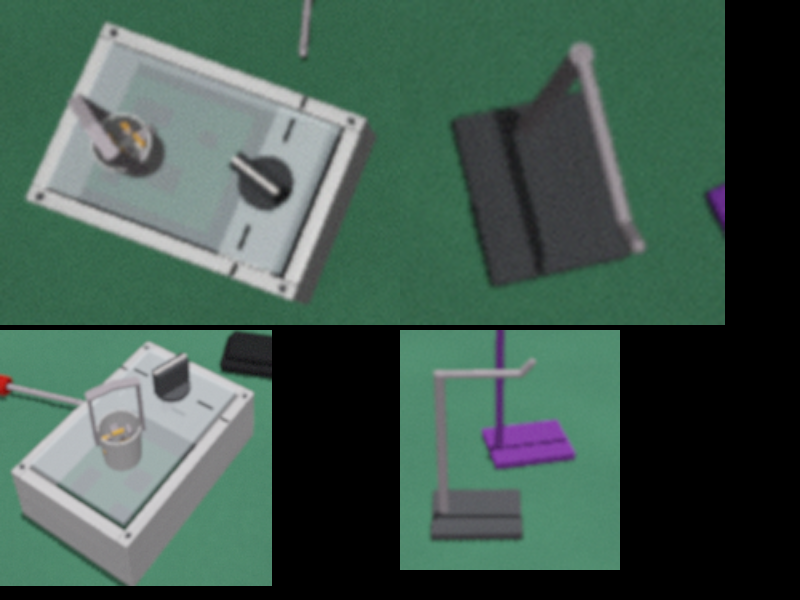

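The crop confirms the grey hook at (385,240): steel prong, tip turned up, post at the top at (396,207). It also shows the knob slot from (194,234) to (211,247), and the pail roof from about (131,210) to (146,231).

Run:
```python
from h import *
z=ld('t0');P=cloud(z);rgb=z['p'].astype(int)
def ang(d): return np.degrees(np.arctan2(d[1],d[0]))
# hook
def line(pts):
    f=cv2.fitLine(pts.astype(np.float32),cv2.DIST_HUBER,0,.01,.01).ravel();return f
H=P[190:290,340:440].reshape(-1,3);h=H[(H[:,2]>.192)&(H[:,2]<.207)&(H[:,0]>.515)&(H[:,0]<.58)]
f=line(h[:,:2]);d=f[:2]*np.sign(f[0]);print('prong',f[2:],ang(d))
hh=H[(H[:,2]>.192)&(H[:,2]<.25)];t=(hh[:,:2]-f[2:])@d;print('extent',f[2:]+d*t.min(),f[2:]+d*t.max(),t.max()-t.min())
print('foot',cv2.minAreaRect(H[(abs(H[:,2]-.012)<.004)][:,:2].astype(np.float32)))
# pail roof
Q=P[170:300,100:260].reshape(-1,3);w=Q[(Q[:,2]>.172)&(Q[:,2]<.2)]
print('roof',len(w),w.mean(0),cv2.minAreaRect(w[:,:2].astype(np.float32)))
f=line(w[:,:2]);print(ang(f[:2]))
# knob slot: bright pixels in dark knob
vv,uu=np.mgrid[170:300,100:260];zz=P[170:300,100:260,2]
k=(abs(zz-.116)<.012)&(vv>222)&(uu>185)&(uu<225)&(vv<260)
X=P[170:300,100:260][k];print('knob',len(X),X.mean(0),cv2.minAreaRect(X[:,:2].astype(np.float32)))
b=k&(rgb[170:300,100:260].sum(-1)>330)
u,v=uu[b],vv[b];p=np.array([plane(z,a,c,.116)[:2] for a,c in zip(u,v)]);f=line(p);print('slot',len(p),p.mean(0),ang(f[:2]),u.min(),u.max())
q=Q[(abs(Q[:,2]-.07)<.006)];
```

```text
prong [ 0.5514606  -0.20618333] 13.597762
extent [ 0.48492102 -0.2222782 ] [ 0.59303567 -0.19612699] 0.11123246743349632
foot ((0.557479202747345, -0.24065381288528442), (0.1096934974193573, 0.15849237143993378), 14.151371002197266)
roof 188 [0.55511547 0.23647958 0.17724508] ((0.5560088753700256, 0.2375902533531189), (0.050439152866601944, 0.010817675851285458), 38.361663818359375)
37.938828
knob 185 [0.53498504 0.13873938 0.11410415] ((0.5358677506446838, 0.13996674120426178), (0.04313048720359802, 0.01391068659722805), 54.0328254699707)
slot 71 [0.53556089 0.14042793] 54.38257 191 210
```

Measured poses:

| Item | Position (x, y), m | Direction |
|---|---|---|
| Fixture | (0.555, 0.197) | yaw −18.8° |
| Pail | (0.5556, 0.237) | bail along 38° |
| Knob | (0.536, 0.140) | bar at 54°, about 0.3 rad |
| Hook seat | (0.529, −0.2115) | yaw 13.9° |

First I'll lift and turn the tool from −76° to 38°.

>>> play_rows(slide=[[0,0,-0.05],[0,0,-0.05],[0,0,-0.05],[0,0,-0.05],[0,0,-0.05],[0,0,-0.05],[0,0,-0.05],[0,0,-0.05]], twist=[[0,0,-0.14],[0,0,-0.14],[0,0,-0.14],[0,0,-0.14],[0,0,-0.14],[0,0,-0.14],[0,0,-0.14],[0,0,-0.14]], fingers=-1, force=20)

```text
t: 0.9
tool_pos: [0.1431, -0.5824, 0.3185]
orientation: [-2.382, -2.047, -0.001]
force: [-0.3, -0.4, -0.9]
opening: 0.0933
gripper_force: 0.0
```

>>> play_rows(slide=[[0,0,0],[0,0,0],[0,0,0],[0,0,0],[0,0,0],[0,0,0],[0,0,0],[0,0,0]], twist=[[0,0,-0.098],[0,0,-0.098],[0,0,-0.098],[0,0,-0.098],[0,0,-0.098],[0,0,-0.098],[0,0,-0.098],[0,0,-0.098]])

```text
t: 1.7
tool_pos: [0.1431, -0.5824, 0.318]
orientation: [-1.37, -2.826, -0.001]
force: [0.2, 0.2, -0.2]
opening: 0.0927
gripper_force: 0.0
```

>>> play_rows(slide=[[0.037,0.159,0],[0.037,0.159,0],[0.037,0.159,0],[0.037,0.159,0],[0.037,0.159,0],[0.037,0.159,0],[0.037,0.159,0],[0.037,0.159,0]], twist=[[0,0,0],[0,0,0],[0,0,0],[0,0,0],[0,0,0],[0,0,0],[0,0,0],[0,0,0]])

```text
t: 2.5
tool_pos: [0.3486, -0.3269, 0.3183]
orientation: [-1.376, -2.824, -0.0]
force: [0.9, -0.0, -0.2]
opening: 0.0928
gripper_force: 0.0
```

>>> play_rows(slide=[[0.037,0.159,0],[0.037,0.159,0],[0.037,0.159,0],[0.037,0.159,0],[0.093,0.117,0],[0.093,0.117,0],[0.093,0.117,0],[0.093,0.117,0]], twist=[[0,0,0],[0,0,0],[0,0,0],[0,0,0],[0,0,0],[0,0,0],[0,0,0],[0,0,0]])

```text
t: 3.3
tool_pos: [0.4852, -0.0544, 0.3182]
orientation: [-1.376, -2.824, 0.0]
force: [1.5, -1.0, -0.2]
opening: 0.0929
gripper_force: 0.0
```

>>> play_rows(slide=[[0.093,0.117,0],[0.093,0.117,0],[0.093,0.117,0],[0.093,0.117,0],[0.093,0.117,0],[0.093,0.117,0],[0.093,0.117,0],[0,0,0]], twist=[[0,0,0],[0,0,0],[0,0,0],[0,0,0],[0,0,0],[0,0,0],[0,0,0],[0,0,0]])

```text
t: 4.1
tool_pos: [0.5459, 0.2022, 0.3172]
orientation: [-1.37, -2.825, 0.0]
force: [-0.9, -0.3, -0.5]
opening: 0.0931
gripper_force: 0.0
```

```bash
cat >> h.py <<'E'
def tool():
    s=robot.read_state();M=R.from_rotvec(s['orientation']).as_matrix();return np.array(s['tool_pos']),np.degrees(np.arctan2(M[1,1],M[0,1])),s
def go(p,a,n):
    "total and per-row scaled deltas, translation first in the present frame"
    q,b,s=tool();r=np.radians(b);d=np.array(p)-q
    t=np.array([-d[0]*np.sin(r)+d[1]*np.cos(r),d[0]*np.cos(r)+d[1]*np.sin(r),-d[2]])
    print('at',q.round(4),round(b,2),'t',round(s['t'],2),'F',np.round(s['force'],1),'row',(t/.25/n).round(4),'twz',round(-(a-b)/60/n,4))
E
python3 - <<'E'
from h import *
q,b,s=tool();snap('wrist','w0');z=ld('w0');P=cloud(z).reshape(-1,3)
def ang(d): return np.degrees(np.arctan2(d[1],d[0]))
w=P[(P[:,2]>.165)&(P[:,2]<.2)&(abs(P[:,0]-.555)<.05)&(abs(P[:,1]-.237)<.05)]
print(len(w),w[:,2].max(),[np.round(x,4) for x in cv2.minAreaRect(w[:,:2].astype(np.float32))])
w=w[w[:,2]>.176];print(len(w),w.mean(0).round(4))
go((.5556,.237,.25),38,8)
E
```

```text
983 0.18300623623102097 [array([0.5551, 0.2381]), array([0.051 , 0.0105]), np.float64(37.8576)]
921 [0.5546 0.2378 0.1789]
at [0.5458 0.2002 0.3174] 38.22 t 4.15 F [-0.5 -0.3  0.1] row [0.0114 0.0152 0.0337] twz 0.0005
```

View pics/w0.png

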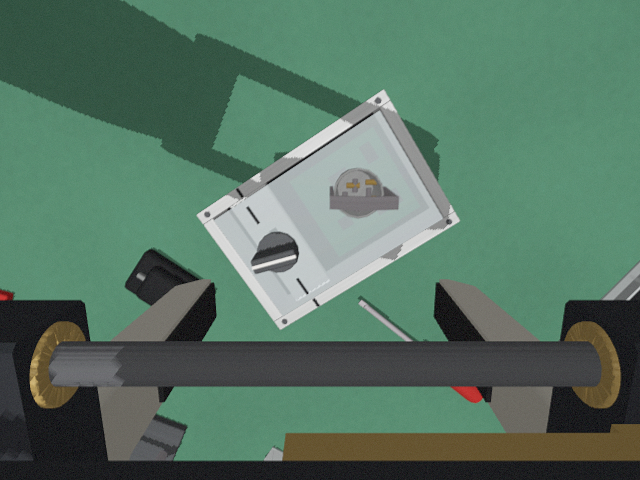

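The wrist view shows the pail roof at about (365,198), square to the fingers, and the knob at (277,252). I'll descend to the grip height.

>>> play_rows(slide=[[0.0235,0.0306,0.05],[0.0235,0.0306,0.05],[0.0235,0.0306,0.07],[0.0235,0.0306,0.07],[0,0,0.08],[0,0,0.08],[0,0,0.08],[0,0,0.07]], twist=[[0,0,0],[0,0,0],[0,0,0],[0,0,0],[0,0,0],[0,0,0],[0,0,0],[0,0,0]])

```text
t: 4.95
tool_pos: [0.555, 0.2349, 0.1784]
orientation: [-1.377, -2.822, 0.002]
force: [-0.6, 0.2, 0.1]
opening: 0.0931
gripper_force: 0.0
```

>>> play_rows(slide=[[0,0,0.06],[0,0,0.05],[0,0,0.03],[0,0,0.015],[0,0,0],[0,0,0],[0,0,0],[0,0,0]], twist=[[0,0,0],[0,0,0],[0,0,0],[0,0,0],[0,0,0],[0,0,0],[0,0,0],[0,0,0]])

```text
t: 5.75
tool_pos: [0.5563, 0.2359, 0.1432]
orientation: [1.376, 2.823, 0.001]
force: [0.0, -0.6, 0.2]
opening: 0.093
gripper_force: 0.0
```

>>> play_rows(slide=[[0,0,0],[0,0,0],[0,0,0],[0,0,0],[0,0,0],[0,0,0],[0,0,0],[0,0,0]], twist=[[0,0,0],[0,0,0],[0,0,0],[0,0,0],[0,0,0],[0,0,0],[0,0,0],[0,0,0]], fingers=1, force=15)

```text
t: 6.55
tool_pos: [0.5558, 0.2357, 0.1423]
orientation: [-1.376, -2.824, 0.0]
force: [0.4, -0.4, -0.1]
opening: 0.0498
gripper_force: 15.0
```

Run:
```python
from h import *
z=ld('t0');P=cloud(z);c=z['p'].astype(int)
m=(c[...,0]>120)&(c[...,1]<60)&(c[...,2]<60)&(P[...,2]>.1)&(P[...,0]<.5)&(P[...,2]<.3)
q=P[m];print(q.min(0).round(3),q.max(0).round(3)); i=q[:,2]>.17;print(q[i][np.argsort(q[i][:,0])][::15].round(3))
go((.5556,.2358,.30),103.9,8)
```

```text
[ 0.223 -0.213  0.106] [ 0.327 -0.167  0.217]
[[ 0.223 -0.211  0.216]
 [ 0.229 -0.209  0.216]
 [ 0.238 -0.204  0.202]
 [ 0.243 -0.203  0.203]
 [ 0.247 -0.202  0.204]
 [ 0.252 -0.203  0.2  ]
 [ 0.257 -0.197  0.203]
 [ 0.263 -0.195  0.201]
 [ 0.267 -0.194  0.201]
 [ 0.272 -0.189  0.202]
 [ 0.275 -0.187  0.198]
 [ 0.279 -0.192  0.201]
 [ 0.283 -0.191  0.202]
 [ 0.287 -0.186  0.2  ]
 [ 0.292 -0.18   0.198]
 [ 0.295 -0.181  0.205]
 [ 0.3   -0.183  0.203]
 [ 0.304 -0.178  0.201]
 [ 0.308 -0.177  0.202]
 [ 0.313 -0.172  0.2  ]
 [ 0.316 -0.178  0.203]
 [ 0.319 -0.178  0.201]
 [ 0.322 -0.175  0.201]
 [ 0.326 -0.173  0.201]]
at [0.5558 0.2357 0.1423] 38.04 t 6.55 F [ 0.4 -0.4 -0.1] row [ 0.0001 -0.0001 -0.0788] twz -0.1372
```

>>> play_rows(slide=[[0,0,-0.03],[0,0,-0.06],[0,0,-0.09],[0,0,-0.1],[0,0,-0.1],[0,0,-0.1],[0,0,-0.1],[0,0,-0.05]], twist=[[0,0,0],[0,0,0],[0,0,0],[0,0,0],[0,0,0],[0,0,0],[0,0,0],[0,0,0]])

```text
t: 7.35
tool_pos: [0.5568, 0.236, 0.3044]
orientation: [1.375, 2.821, 0.006]
force: [0.2, 0.5, 0.4]
opening: 0.05
gripper_force: 15.0
```

>>> play_rows(slide=[[0,0,0],[0,0,0],[0,0,0],[0,0,0],[0,0,0],[0,0,0],[0,0,0],[0,0,0]], twist=[[0,0,-0.03],[0,0,-0.06],[0,0,-0.09],[0,0,-0.1],[0,0,-0.1],[0,0,-0.1],[0,0,-0.1],[0,0,-0.1]])

```text
t: 8.15
tool_pos: [0.5558, 0.2357, 0.3001]
orientation: [-0.299, -3.127, 0.0]
force: [0.3, 0.1, -0.5]
opening: 0.0498
gripper_force: 15.0
```

>>> play_rows(slide=[[0,0,0],[0,0,0],[0,0,0],[0,0,0],[0,0,0],[0,0,0],[0,0,0],[0,0,0]], twist=[[0,0,-0.1],[0,0,-0.1],[0,0,-0.1],[0,0,-0.07],[0,0,-0.03],[0,0,-0.018],[0,0,0],[0,0,0]])

```text
t: 8.95
tool_pos: [0.5558, 0.2357, 0.2999]
orientation: [0.379, -3.119, -0.0]
force: [-0.7, -0.7, 0.2]
opening: 0.0502
gripper_force: 15.0
```

Run:
```python
from h import *
go((.434,-.235,.30),103.9,16)
```

```text
at [0.5558 0.2357 0.2999] 103.87 t 8.95 F [-0.7 -0.7  0.2] row [ 0.0578 -0.1069 -0.    ] twz -0.0
```

>>> play_rows(slide=[[0.02,-0.04,0],[0.04,-0.08,0],[0.065,-0.12,0],[0.07,-0.13,0],[0.07,-0.13,0],[0.07,-0.13,0],[0.07,-0.13,0],[0.07,-0.13,0]], twist=[[0,0,0],[0,0,0],[0,0,0],[0,0,0],[0,0,0],[0,0,0],[0,0,0],[0,0,0]])

```text
t: 9.75
tool_pos: [0.4931, -0.0107, 0.3]
orientation: [-0.38, 3.118, -0.001]
force: [-0.8, 0.4, 0.0]
opening: 0.05
gripper_force: 15.0
```

>>> play_rows(slide=[[0.07,-0.13,0],[0.07,-0.13,0],[0.07,-0.13,0],[0.07,-0.13,0],[0.07,-0.13,0],[0.06,-0.1,0],[0.04,-0.07,0],[0,0,0]], twist=[[0,0,0],[0,0,0],[0,0,0],[0,0,0],[0,0,0],[0,0,0],[0,0,0],[0,0,0]])

```text
t: 10.55
tool_pos: [0.4328, -0.2373, 0.2998]
orientation: [0.375, -3.119, 0.001]
force: [0.2, 0.2, -1.4]
opening: 0.0497
gripper_force: 15.0
```

Run:
```python
from h import *
snap('wrist','w1');snap('side','s1')
a=cv2.imread('pics/w1.png');b=cv2.imread('pics/s1.png')
M=np.vstack([cv2.resize(a,(400,300)),cv2.resize(b[100:340,200:520],(400,300))]);cv2.imwrite('pics/m1.png',M)
go((.434,-.235,.20),103.9,8)
```

```text
at [ 0.4337 -0.2351  0.2999] 103.81 t 10.65 F [-0.1  0.  -1.7] row [-0.0001  0.      0.0499] twz -0.0002
```

View pics/m1.png

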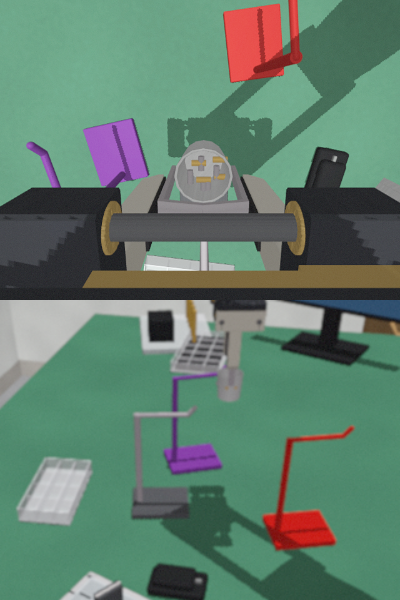

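The composite shows the pail upright in the grip, clear of the red and purple hooks, with the grey prong straight ahead. Next I'll lower it in front of the tip and then slide it on.

>>> play_rows(slide=[[0,0,0.03],[0,0,0.06],[0,0,0.06],[0,0,0.07],[0,0,0.07],[0,0,0.06],[0,0,0.04],[0,0,0.01]], twist=[[0,0,0],[0,0,0],[0,0,0],[0,0,0],[0,0,0],[0,0,0],[0,0,0],[0,0,0]])

```text
t: 11.45
tool_pos: [0.4335, -0.2341, 0.1979]
orientation: [0.381, -3.116, -0.003]
force: [0.0, 0.5, 0.4]
opening: 0.0497
gripper_force: 15.0
```

>>> play_rows(slide=[[-0.03,0,0],[-0.06,0,0],[-0.07,0,0],[-0.07,0,0],[-0.07,0,0],[-0.06,0,0],[-0.04,0,0],[0,0,0]], twist=[[0,0,0],[0,0,0],[0,0,0],[0,0,0],[0,0,0],[0,0,0],[0,0,0],[0,0,0]])

```text
t: 12.25
tool_pos: [0.5327, -0.2105, 0.2005]
orientation: [-0.382, 3.117, -0.001]
force: [-0.2, 0.7, -1.8]
opening: 0.0502
gripper_force: 15.0
```

>>> play_rows(slide=[[0,0,0.02],[0,0,0.03],[0,0,0.03],[0,0,0.02],[0,0,0.015],[0,0,0.01],[0,0,0],[0,0,0]], twist=[[0,0,0],[0,0,0],[0,0,0],[0,0,0],[0,0,0],[0,0,0],[0,0,0],[0,0,0]])

```text
t: 13.05
tool_pos: [0.5314, -0.2109, 0.1689]
orientation: [-0.381, 3.118, -0.0]
force: [-0.5, -0.5, -0.8]
opening: 0.0504
gripper_force: 15.0
```

Run:
```python
from h import *
snap('side','s2');snap('top','t2')
a=cv2.imread('pics/s2.png');b=cv2.imread('pics/t2.png')
M=np.hstack([cv2.resize(a[120:290,260:430],(400,400)),cv2.resize(b[180:300,320:440],(400,400))]);cv2.imwrite('pics/m2.png',M)
go((.529,-.2115,.166),103.9,8)
```

```text
at [ 0.5315 -0.2109  0.1689] 103.92 t 13.15 F [-0.6 -0.3 -1. ] row [0.0013 0.     0.0015] twz 0.0
```

View pics/m2.png

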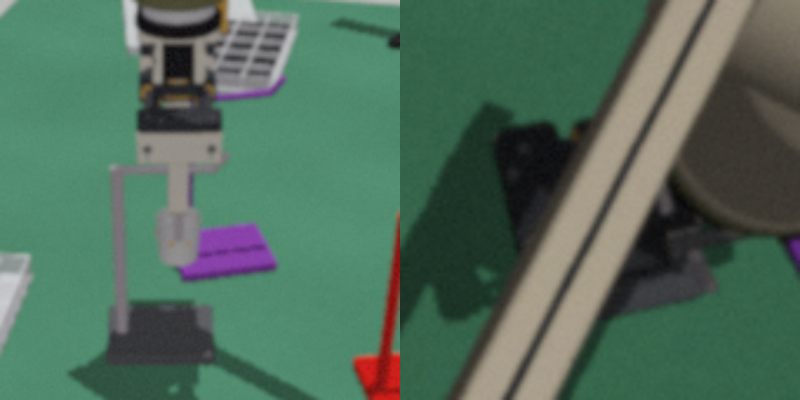

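The side view shows the pail on the prong between post and tip. I'll lower gently until the hook takes the load.

>>> play_rows(slide=[[0,0,0.002],[0,0,0.002],[0,0,0.002],[0,0,0.002],[0,0,0.002],[0,0,0],[0,0,0],[0,0,0]], twist=[[0,0,0],[0,0,0],[0,0,0],[0,0,0],[0,0,0],[0,0,0],[0,0,0],[0,0,0]])

```text
t: 13.95
tool_pos: [0.5316, -0.2109, 0.1677]
orientation: [-0.381, 3.117, -0.001]
force: [-3.9, 1.7, 9.2]
opening: 0.0499
gripper_force: 15.0
```

>>> play_rows(slide=[[0,0,-0.002],[0,0,-0.001],[0,0,0],[0,0,0],[0,0,0],[0,0,0],[0,0,0],[0,0,0]], twist=[[0,0,0],[0,0,0],[0,0,0],[0,0,0],[0,0,0],[0,0,0],[0,0,0],[0,0,0]])

```text
t: 14.75
tool_pos: [0.5317, -0.211, 0.1679]
orientation: [-0.381, 3.117, -0.001]
force: [-2.2, 1.4, 6.6]
opening: 0.05
gripper_force: 15.0
```

>>> play_rows(slide=[[0,0,0],[0,0,0],[0,0,0],[0,0,0],[0,0,0],[0,0,0],[0,0,0],[0,0,0]], twist=[[0,0,0],[0,0,0],[0,0,0],[0,0,0],[0,0,0],[0,0,0],[0,0,0],[0,0,0]], fingers=-1)

```text
t: 15.55
tool_pos: [0.5313, -0.2108, 0.1669]
orientation: [0.381, -3.118, -0.0]
force: [-0.8, -0.3, -0.1]
opening: 0.0927
gripper_force: 0.0
```

>>> play_rows(slide=[[0,0,0],[0,0,0],[0,0,-0.04],[0,0,-0.08],[0,0,-0.1],[0,0,-0.1],[0,0,-0.12],[0,0,-0.1]], twist=[[0,0,0],[0,0,0],[0,0,0],[0,0,0],[0,0,0],[0,0,0],[0,0,0],[0,0,0]])

```text
t: 16.35
tool_pos: [0.5315, -0.2109, 0.3046]
orientation: [-0.38, 3.117, -0.002]
force: [-0.4, -0.3, 0.5]
opening: 0.0928
gripper_force: 0.0
```

Run:
```python
from h import *
snap('side','s3');snap('wrist','w3')
a=cv2.imread('pics/s3.png');b=cv2.imread('pics/w3.png')
M=np.hstack([cv2.resize(a[120:290,260:430],(400,400)),cv2.resize(b,(400,300))[:,:] if 0 else cv2.copyMakeBorder(cv2.resize(b,(400,300)),0,100,0,0,0)]);cv2.imwrite('pics/m3.png',M)
go((.536,.140,.30),144,16)
```

```text
at [ 0.533  -0.2117  0.3077] 103.92 t 16.45 F [0.  0.7 1. ] row [-0.0219  0.0852  0.0019] twz -0.0418
```

View pics/m3.png

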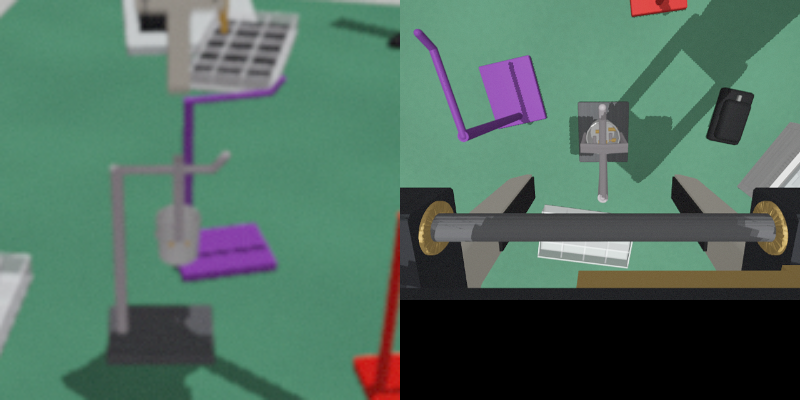

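The pail hangs upright on the grey prong, let go: in the wrist view the roof sits across the prong at (603,148). Next is the knob.

>>> play_rows(slide=[[-0.022,0.085,0],[-0.044,0.17,0],[-0.044,0.17,0],[-0.044,0.17,0],[-0.044,0.17,0],[-0.044,0.17,0],[-0.044,0.17,0],[-0.044,0.17,0]], twist=[[0,0,0],[0,0,0],[0,0,0],[0,0,0],[0,0,0],[0,0,0],[0,0,0],[0,0,0]])

```text
t: 17.25
tool_pos: [0.5342, 0.1202, 0.3015]
orientation: [0.38, -3.118, 0.0]
force: [0.9, 0.3, 1.5]
opening: 0.0929
gripper_force: 0.0
```

>>> play_rows(slide=[[-0.02,0.088,0],[0,0,0],[0,0,0],[0,0,0],[0,0,0],[0,0,0],[0,0,0],[0,0,0]], twist=[[0,0,0],[0,0,-0.11],[0,0,-0.11],[0,0,-0.11],[0,0,-0.11],[0,0,-0.11],[0,0,-0.1],[0,0,-0.02]])

```text
t: 18.05
tool_pos: [0.534, 0.141, 0.3013]
orientation: [1.432, -2.795, -0.0]
force: [0.8, -1.0, 0.2]
opening: 0.0929
gripper_force: 0.0
```

Run:
```python
from h import *
snap('wrist','w4');z=ld('w4');P=cloud(z).reshape(-1,3)
w=P[(P[:,2]>.108)&(P[:,2]<.122)&(abs(P[:,0]-.536)<.03)&(abs(P[:,1]-.14)<.03)]
print(len(w),[np.round(x,4) for x in cv2.minAreaRect(w[:,:2].astype(np.float32))])
w=P[(P[:,2]>.065)&(P[:,2]<.073)&(abs(P[:,0]-.555)<.15)&(abs(P[:,1]-.197)<.15)]
print(len(w),[np.round(x,4) for x in cv2.minAreaRect(w[:,:2].astype(np.float32))])
go((.536,.140,.15),144.1,8)
```

```text
778 [array([0.535, 0.14 ]), array([0.0418, 0.013 ]), np.float64(54.3026)]
6552 [array([0.554 , 0.1956]), array([0.2169, 0.1503]), np.float64(71.0783)]
at [0.534  0.1409 0.3014] 144.15 t 18.1 F [-0.1 -0.3 -0.1] row [-0.0002 -0.0011  0.0757] twz 0.0001
```

>>> play_rows(slide=[[0,-0.006,0.08],[0,0,0.12],[0,0,0.14],[0,0,0.14],[0,0,0.14],[0,0,0.12],[0,0,0.08],[0,0,0.03]], twist=[[0,0,0],[0,0,0],[0,0,0],[0,0,0],[0,0,0],[0,0,0],[0,0,0],[0,0,0]])

```text
t: 18.9
tool_pos: [0.5334, 0.1397, 0.0863]
orientation: [1.424, -2.795, -0.002]
force: [-0.3, -0.2, -0.3]
opening: 0.0925
gripper_force: 0.0
```

>>> play_rows(slide=[[0,0,0],[0,0,0],[0,0,0],[0,0,0],[0,0,0],[0,0,0],[0,0,0],[0,0,0]], twist=[[0,0,0],[0,0,0],[0,0,0],[0,0,0],[0,0,0],[0,0,0],[0,0,0],[0,0,0]], fingers=1, force=20)

```text
t: 19.7
tool_pos: [0.5355, 0.1401, 0.0894]
orientation: [-1.429, 2.798, 0.0]
force: [-0.1, -0.4, 0.5]
opening: 0.0336
gripper_force: 0.0
```

>>> play_rows(slide=[[0,0,0],[0,0,0],[0,0,0],[0,0,0],[0,0,0],[0,0,0],[0,0,0],[0,0,0]], twist=[[0,0,0],[0,0,0],[0,0,0],[0,0,0],[0,0,0],[0,0,0],[0,0,0],[0,0,0]])

```text
t: 20.5
tool_pos: [0.5359, 0.1398, 0.0894]
orientation: [-1.429, 2.797, -0.001]
force: [4.2, -2.2, -2.7]
opening: 0.0137
gripper_force: 20.0
```

>>> play_rows(slide=[[0,0,0],[0,0,0],[0,0,0],[0,0,0],[0,0,0],[0,0,0],[0,0,0],[0,0,0]], twist=[[0,0,0.03],[0,0,0.06],[0,0,0.08],[0,0,0.08],[0,0,0.08],[0,0,0.09],[0,0,0.09],[0,0,0.09]])

```text
t: 21.3
tool_pos: [0.536, 0.1396, 0.0894]
orientation: [-0.488, 3.102, -0.001]
force: [4.9, -4.2, -4.3]
opening: 0.0139
gripper_force: 20.0
```

>>> play_rows(slide=[[0,0,0],[0,0,0],[0,0,0],[0,0,0],[0,0,0],[0,0,0],[0,0,0],[0,0,0]], twist=[[0,0,0.09],[0,0,0.09],[0,0,0.09],[0,0,0.09],[0,0,0.09],[0,0,0.08],[0,0,0.06],[0,0,0.027]])

```text
t: 22.1
tool_pos: [0.536, 0.1394, 0.0894]
orientation: [0.52, 3.097, -0.001]
force: [5.8, -3.5, -3.5]
opening: 0.0145
gripper_force: 20.0
```

>>> play_rows(slide=[[0,0,0],[0,0,0],[0,0,0],[0,0,0],[0,0,0],[0,0,0],[0,0,0],[0,0,0]], twist=[[0,0,0],[0,0,0],[0,0,0],[0,0,0],[0,0,0],[0,0,0],[0,0,0],[0,0,0]])

```text
t: 22.9
tool_pos: [0.536, 0.1394, 0.0894]
orientation: [0.516, 3.098, -0.001]
force: [4.6, -5.0, -2.9]
opening: 0.0141
gripper_force: 20.0
```

>>> play_rows(slide=[[0,0,0],[0,0,0],[0,0,0],[0,0,0],[0,0,0],[0,0,0],[0,0,0],[0,0,0]], twist=[[0,0,0],[0,0,0],[0,0,0],[0,0,0],[0,0,0],[0,0,0],[0,0,0],[0,0,0]], fingers=-0.2)

```text
t: 23.7
tool_pos: [0.5355, 0.1401, 0.0894]
orientation: [-0.516, -3.099, -0.0]
force: [-0.2, -0.3, 0.8]
opening: 0.0556
gripper_force: 0.0
```

>>> play_rows(slide=[[0,0,-0.06],[0,0,-0.1],[0,0,-0.12],[0,0,-0.12],[0,0,-0.12],[0,0,-0.12],[0,0,-0.12],[0,0,-0.06]], twist=[[0,0,0],[0,0,0],[0,0,0],[0,0,0],[0,0,0],[0,0,0],[0,0,0],[0,0,0]])

```text
t: 24.5
tool_pos: [0.5365, 0.1403, 0.299]
orientation: [0.515, 3.094, 0.003]
force: [0.4, 0.5, 0.3]
opening: 0.0562
gripper_force: 0.0
```

Run:
```python
from h import *
snap('wrist','w5');z=ld('w5');P=cloud(z).reshape(-1,3)
w=P[(P[:,2]>.108)&(P[:,2]<.122)&(abs(P[:,0]-.536)<.03)&(abs(P[:,1]-.14)<.03)]
print(len(w),[np.round(x,4) for x in cv2.minAreaRect(w[:,:2].astype(np.float32))])
w=P[(P[:,2]>.065)&(P[:,2]<.073)&(abs(P[:,0]-.555)<.15)&(abs(P[:,1]-.197)<.15)]
print(len(w),[np.round(x,4) for x in cv2.minAreaRect(w[:,:2].astype(np.float32))])
go((.569,.239,.12),71.2,8)
```

```text
794 [array([0.5347, 0.1408]), array([0.0135, 0.042 ]), np.float64(70.7828)]
8670 [array([0.5544, 0.1972]), array([0.2204, 0.1492]), np.float64(71.0867)]
at [0.537  0.1404 0.3004] 71.1 t 24.55 F [-0.5  0.2  2.3] row [0.0009 0.0518 0.0902] twz -0.0002
```

View pics/w5.png

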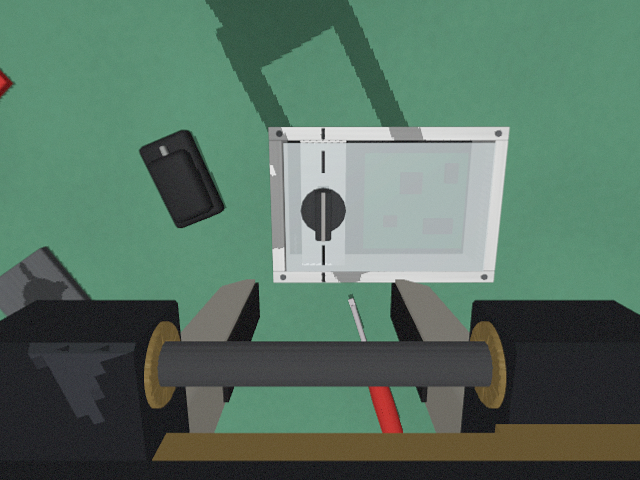

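The slot at (323,215) lines up with the index lines (bar 70.8° against frame 71.1°). Next: shut the fingers and move over the bare half.

>>> play_rows(slide=[[0,0.05,0],[0,0.08,0],[0,0.1,0],[0,0.1,0],[0.007,0.084,0],[0,0,0.08],[0,0,0.12],[0,0,0.12]], twist=[[0,0,0],[0,0,0],[0,0,0],[0,0,0],[0,0,0],[0,0,0],[0,0,0],[0,0,0]], fingers=1)

```text
t: 25.35
tool_pos: [0.5664, 0.2395, 0.211]
orientation: [-0.514, -3.097, 0.002]
force: [0.5, -0.5, -0.1]
opening: 0.0006
gripper_force: 0.0
```

>>> play_rows(slide=[[0,0,0.12],[0,0,0.12],[0,0,0.12],[0,0,0.08],[0,0,0.04],[0,0,0.02],[0,0,0],[0,0,0]], twist=[[0,0,0],[0,0,0],[0,0,0],[0,0,0],[0,0,0],[0,0,0],[0,0,0],[0,0,0]])

```text
t: 26.15
tool_pos: [0.568, 0.239, 0.0905]
orientation: [0.515, 3.098, 0.001]
force: [-0.2, -0.6, 0.2]
opening: 0.0007
gripper_force: 0.0
```

Run:
```python
from h import *
go((.5685,.2386,.07),71.2,8);print(tool()[2]['opening'])
```

```text
at [0.568  0.239  0.0905] 71.1 t 26.15 F [-0.2 -0.6  0.2] row [-0.0003 -0.0001  0.0102] twz -0.0002
0.0007269274245732565
```

>>> play_rows(slide=[[0,0,0.015],[0,0,0.015],[0,0,0.01],[0,0,0.01],[0,0,0.01],[0,0,0.006],[0,0,0],[0,0,0]], twist=[[0,0,0],[0,0,0],[0,0,0],[0,0,0],[0,0,0],[0,0,0],[0,0,0],[0,0,0]])

```text
t: 26.95
tool_pos: [0.5674, 0.2386, 0.0735]
orientation: [0.516, 3.099, 0.0]
force: [-4.1, -1.2, 6.7]
opening: 0.0005
gripper_force: 3.4
```

>>> play_rows(slide=[[0,0,0.004],[0,0,0.004],[0,0,0.004],[0,0,0.004],[0,0,0],[0,0,0],[0,0,0],[0,0,0]], twist=[[0,0,0],[0,0,0],[0,0,0],[0,0,0],[0,0,0],[0,0,0],[0,0,0],[0,0,0]])

```text
t: 27.75
tool_pos: [0.5675, 0.2386, 0.0703]
orientation: [0.516, 3.099, 0.0]
force: [-5.9, -2.6, 12.1]
opening: 0.0008
gripper_force: 5.8
```

>>> play_rows(slide=[[0,0,0.003],[0,0,0.003],[0,0,0.002],[0,0,0],[0,0,0],[0,0,0],[0,0,0],[0,0,0]], twist=[[0,0,0],[0,0,0],[0,0,0],[0,0,0],[0,0,0],[0,0,0],[0,0,0],[0,0,0]])

```text
t: 28.55
tool_pos: [0.5676, 0.2386, 0.0701]
orientation: [0.516, 3.098, 0.0]
force: [-12.8, -3.9, 24.4]
opening: 0.0004
gripper_force: 12.5
```

Run:
```python
from h import *
go((.5685,.2386,.07),71.2,8)
snap('side','s6');snap('top','t6')
a=cv2.imread('pics/s6.png');b=cv2.imread('pics/t6.png')
M=np.hstack([cv2.resize(a[110:470,170:430],(400,554)),cv2.resize(b[150:300,100:250],(400,400))[:554] if 0 else cv2.copyMakeBorder(cv2.resize(b[150:300,100:250],(400,400)),0,154,0,0,0)]);cv2.imwrite('pics/m6.png',M)
go((.5685,.2386,.07),71.2,8)
```

```text
at [0.5676 0.2386 0.0701] 71.1 t 28.55 F [-12.8  -3.9  24.4] row [-0.0004  0.0002  0.0001] twz -0.0002
at [0.5676 0.2386 0.0701] 71.11 t 28.65 F [-12.9  -4.5  24.9] row [-0.0004  0.0002  0.0001] twz -0.0002
```

View pics/m6.png

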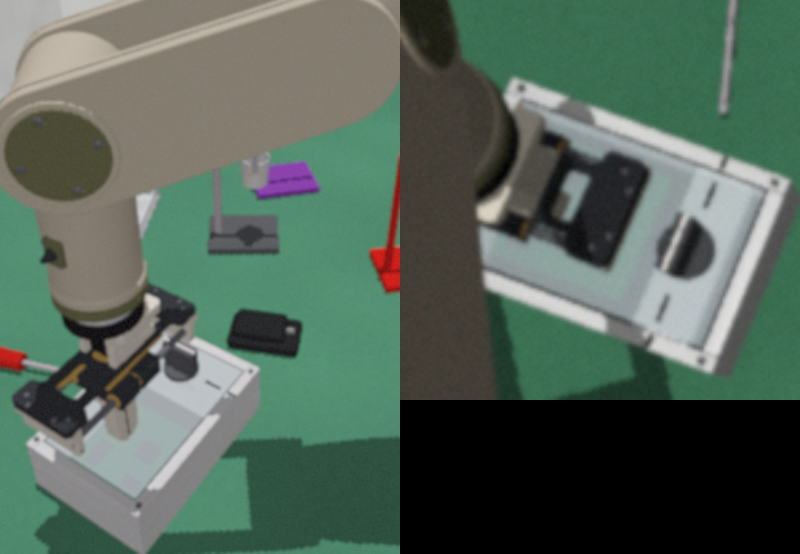

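The cover is flush on its stop: the tip is at z = 0.0701, and the push rose from 12 to 24 N with only 0.2 mm more travel. The knob is in line and the pail is still hanging, so I'm handing in.

```bash
python3 -c "
from plant import robot
print(robot.close_job())"
```

```text
the job is handed in; nothing more can be done
None
```

I handed the job in at about 29 s: the pail hangs on the grey hook, the knob is in line with the index lines, and the cover is held flush at about 24 N; the hand-in gave no verdict.

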